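# Trap a heel block in the marking-out jig

### The arm

A 6-joint arm with a two-finger parallel gripper is mounted at the origin on the work surface. World frame = base frame: x ahead of the robot, y to its left, z up, the work surface at z = 0. Lengths are in mm, angles in rad, forces in N, time in s.
With the tool pointing down it reaches from about 400 to 925 mm from the base axis. Payload 12.5 kg.
Tool frame: the origin (TCP) lies between the finger pads; the fingertips stand env.tip_extent ahead of it and the grasp point (between the pads) lies 11 mm behind it (env.tip_extent is the distance from the TCP to the fingertips, in mm); z points along the fingers, y is the line along which they close (so a half turn about z gives the same grasp; the last joint's range is limited). The gripper opens to 95 mm and grips with 3 to 60 N. Pads are 20 mm wide; open, the fingers measure 119 mm over their backs; the gripper's body (75 mm by 180 mm) begins 59 mm behind the grasp point.
Start: joints at [1.232, 0.491, 1.559, -0, 1.092, -0.106], TCP at [144.171, 608.162, 222.661] pointing down, gripper open.
Joint ranges: [-3.1, 3.1], [-0.84, 2.19], [0.05, 2.79], [-1.13, 4.28], [0.06, 2.93], [-2.69, 2.69]. Speed limits (rad/s): [2.22, 2.22, 2.79, 3.14, 3.14, 3.14].

### API

Orientations are given as [roll, pitch, yaw] about the fixed x, y, z axes, in that order (R = Rz(yaw) Ry(pitch) Rx(roll)).
In Python, from cell import env gives the robot as it stands.
- The arm moves only by the tool carry_out, never from a script. Its argument "motion" is a list of rows, each a list of 5 numbers: the shift along the tool's x, y, z in mm, then the turn about the tool's z in degrees, then the closure, from 0 (fully open) to 1 (shut). A call has 1 to 12 rows; each row shifts and turns the commanded pose from where the row before left it, along the tool's axes as they then stand; what a row does not reach is not made up. A row lasts 1/10 s, in which the tool goes at most 50 mm and 8.59 degrees, less where a joint would pass 70% of its speed; a pose out of reach is approached as far as the arm can. A call with a gripper value outside its range is refused whole. The fingers move at their own pace and stop on an object; the grip force is fixed at half the most. Time passes only in rows, so rows that do not move let the fingers close. It gives the time, the measured TCP pose, the force, the opening and the grip force at its end, in the units of the state.
- env.state(): the state, without advancing time (a new reading comes with each control period).
- env.read_camera(name): name is "side" or "top" or "wrist"; returns a dict with "color" (480x640x3 uint8, red, green, blue), "K" (3x3 intrinsics, pixels), "dist" ([k1, k2, p1, p2, k3] as OpenCV has them; the pictures are not rectified), "R" (3x3) and "t" (3): a world point X has camera coordinates R X + t; the wrist camera has in their place "hand_eye" (4x4, takes a point from camera to tool coordinates, whose origin is the TCP and whose axes are the flange's). Camera axes: x right, y down, z forward; pixel columns grow to the right and rows downward; lengths in mm; the calibration is good to about 2 mm. A picture is of the moment at which its call begins: read the wrist's pose just before it. There is no depth.
- env.job_done(): hands the job in; it is judged then, once.
The state is a dict: "t": time; "joints": joint angles; "qvel": joint speeds; "tau": joint torques, N m; "eef_pos": TCP position; "tcp_rot": TCP orientation; "ft_force": force on the tool from outside, world axes, zero at the start; "moment": the same for the moment, N m; "opening": opening from 0.0 (shut) to 1.0 (fully open); "grip_force": force on a finger pad.
Only numpy, scipy, OpenCV 4.12 (cv2) and the standard library are available. Lean on these libraries where they do the work, as an engineer would, in place of code of your own. Each camera call takes 0.05 s, during which the arm holds its last target. There are 200 camera calls.

### The job

Ready the wooden heel block for marking out: with the outside of the fingers push it over the bench, flat front first, until the front lies flush against the long steel fence, and push the jig's sliding jaw along the fence so that the block ends trapped snugly between the jaw and the fixed end stop, still flush with the fence. Only push: never pinch or lift the block or the jaw, and push gently. Leave everything else on the bench where it is.

Things in the scene. Friction and masses are not known exactly. Their poses are not given: they have to be found in the camera images.
- jig: Steel marking-out jig bolted to the bench; place and turn (up to 0.3 rad) vary. Its fence is a straight bar 300 mm long, 35 mm tall, x 0 to 14 mm, with a guide rod behind it. Origin: on the bench in the fence's working face, mid-length. +x points through the fence, away from the robot; +y along the fence to the left. No base plate: bare bench in front of the fence.
- stop_face (a point): Centre of the working face of the fixed end stop, facing jig +y: at jig x = -37, y = -100, z = 17 mm. The stop is a bar at the right end of the fence, standing out from it towards the robot: x -75 to 0 mm, y -116 to -100 mm, 35 mm tall.
- jaw (a joint): How far (m, 0 to 0.14) the sliding jaw has been pushed along the fence (jig -y) towards the end stop. Inner face at jig y = 0.100 - joint, outer face at 0.114 - joint. About 3 N of friction; stays where left. Starts at 0 to 0.025; reads 0.132 with the block trapped against the stop.
- jaw_push (a point): Point on the jaw's outer face, 40 mm in front of the fence face, 20 mm above the bench: push here along jig -y. The jaw is a dark upright steel plate, 14 mm thick, square to the fence, x -71 to -3 mm, z 3 to 39 mm in the jig's frame, on a saddle over the fence (top 47 mm above the bench, reaching 45 mm behind the fence face).
- heel: Loose shoe heel of stacked brown wooden lifts, 62 mm deep (x), 68 mm wide (y), 40 mm tall, 0.11 to 0.22 kg, between robot and jig. Origin: centre of underside. +x points to its flat front, 31 mm ahead, which starts facing the fence within 0.4 rad. Its back, at x = -31 mm, is flat over 44 mm; both rear corners are bevelled at 45 degrees by 12 mm.
- heel_front (a point): Centre of the heel block's flat front face, 20 mm above its underside.
- offcut: Bystander: plain rectangular wooden offcut without bevels, 55 x 45 x 30 mm, near the heel block on its left. Origin: centre of underside.
- spool: Bystander: wooden thread spool standing up, 44 mm wide, 50 mm tall, near the heel block on its right. Origin: centre of underside.
- hammer: Bystander: hammer 270 mm long lying on the right of the bench, along its x.
- tin: Bystander: open metal tin, 76 mm wide, 85 mm tall, right of the jig. Origin: centre of underside.
- jar: Bystander: brown glass jar with black lid, 70 mm wide, 95 mm tall, left of the jig. Origin: centre of underside.
- awl: Bystander: awl, 160 mm long, lying behind the jig along its x.
- last: Bystander: wooden shoe last, 255 mm long, 85 mm wide, 72 mm tall, lying on the left of the bench along its x.
There are look-alikes about, which are no part of the job. What is shaped like the heel but blue or turquoise is not meant.

How it is judged (in metres and radians):
At the end, for the whole second after the job is handed in: The heel block stands on the bench at rest, its front within 3 mm of the fence and square to it within 0.05 rad, its right side within 3 mm of the end stop, and the jaw closed to within 3.5 mm of trapping it (joint above 0.1285) (x of heel_front in the frame of jig above -0.003 m and angle between the x axis of heel and the x axis of jig, either way round below 0.05 rad and y of heel_front in the frame of jig between -0.07 and -0.063 m and value of joint jaw above 0.1285 m and height (world z) of heel below 0.004 m and angle between heel's own z axis and vertical below 0.05 rad and linear speed of heel below 0.01 m/s); the robot touches nothing.
It fails at once if the heel block is lifted or tipped (height (world z) of heel above 0.01 m or angle between heel's own z axis and vertical above 0.3 rad).
It fails at once if the heel block is pinched between the fingers ((contact force between the fingers and heel_c0 above 3 N and contact force between the fingers and heel_c1 above 3 N) or (contact force between the fingers and heel_c2 above 3 N and contact force between the fingers and heel_c3 above 3 N)).
It fails at once if the jaw is pinched between the fingers (contact force between the fingers and jaw_c0 above 3 N and contact force between the fingers and jaw_c1 above 3 N).
It fails at once if the heel block, jaw or jig is pushed roughly (over 45 N) (contact force between the fingers and heel above 45 N or contact force between the fingers and jig above 45 N).
It fails at once if a bystander is moved more than 15 mm (distance of any of offcut, spool, hammer, tin, jar, awl, last from where it was at the start of the episode above 0.015 m).
It also fails if it takes over 45 s, if anything falls off the work surface, if the arm or the gripper's body presses on something with over 40 N, if the wrist force passes 120 N, or if a joint passes its speed limit or range.

## Working session

There is one attempt and no reset: what is moved stays moved. The work goes in short steps, Python scripts to look and compute and a tool call to move; the robot and the scene stay as the last step left them, time stands still between calls to the robot, and variables do not carry over. Pictures are saved under pics/ and viewed, at most 10 in all, crops included, and the job is handed in when it is done.

Besides the shell and the picture viewer there is one more tool, called after ">>>" as name(argument=value, ...), one argument or row to a line, values as JSON. carry_out: Moves the arm, as the interface text tells. Its arguments: {"type":"object","properties":{"motion":{"type":"array"}},"required":["motion"]}

```bash
mkdir -p pics; ls; python3 - <<'E'
from cell import env
import cv2,pickle
for n in("top","side"):
    c=env.read_camera(n); cv2.imwrite(f"pics/{n}0.png",c["color"][:,:,::-1]); pickle.dump(c,open(n+".pkl","wb"))
    print(n,c["K"],c["dist"],c["R"],c["t"])
s=env.state();print(s["eef_pos"],s["tcp_rot"],s["ft_force"],s["t"],env.tip_extent)
E
```

```text
pics
top [[519.88958067   0.         325.34994636]
 [  0.         519.88958067 247.00326124]
 [  0.           0.           1.        ]] [-0.12994686  0.          0.          0.          0.        ] [[ 0.0229677  -0.9997334  -0.00236739]
 [-0.9925061  -0.02251725 -0.12010256]
 [ 0.12001723  0.00510813 -0.99275867]] [  18.75279493  539.67712588 1102.49548919]
side [[553.28443234   0.         327.36273479]
 [  0.         553.28443234 230.71381414]
 [  0.           0.           1.        ]] [0.02047212 0.         0.         0.         0.        ] [[ 0.8532283  -0.5215079  -0.00556586]
 [-0.34774502 -0.56092015 -0.75129354]
 [ 0.38868352  0.64296041 -0.65994472]] [-480.31736724  220.57638371 1213.18725979]
[144.10680082 607.94747348 222.12623474] [-3.14060807e+00 -9.19899453e-05  2.90878125e+00] [0.14206543 0.54296605 0.55330699] 0.1 8.0
```

View pics/top0.png

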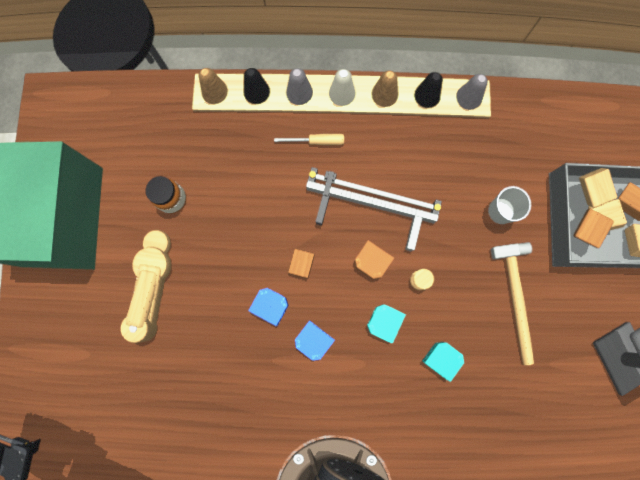

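View pics/side0.png

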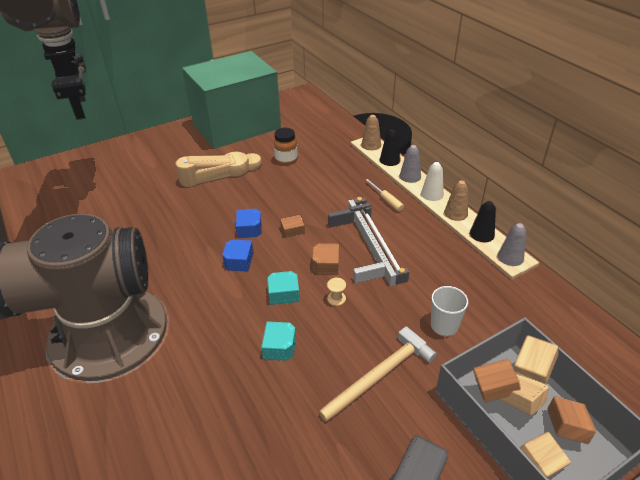

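The top view shows the jig fence from (308,187) to (438,215), the jaw at (326,198) and the stop at (415,233). The heel is at (374,261), the offcut at (301,264) and the spool at (422,280). I'll enlarge this area for the corners.

```bash
python3 - <<'E'
import cv2
i=cv2.imread("pics/top0.png")[160:300,284:450]
cv2.imwrite("pics/crop0.png",cv2.resize(i,None,fx=4.25,fy=4.25,interpolation=cv2.INTER_CUBIC))
i=cv2.imread("pics/side0.png")[190:310,270:420]
cv2.imwrite("pics/crops.png",cv2.resize(i,None,fx=5,fy=5,interpolation=cv2.INTER_CUBIC))
E
```

```text
(no output)
```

View pics/crop0.png

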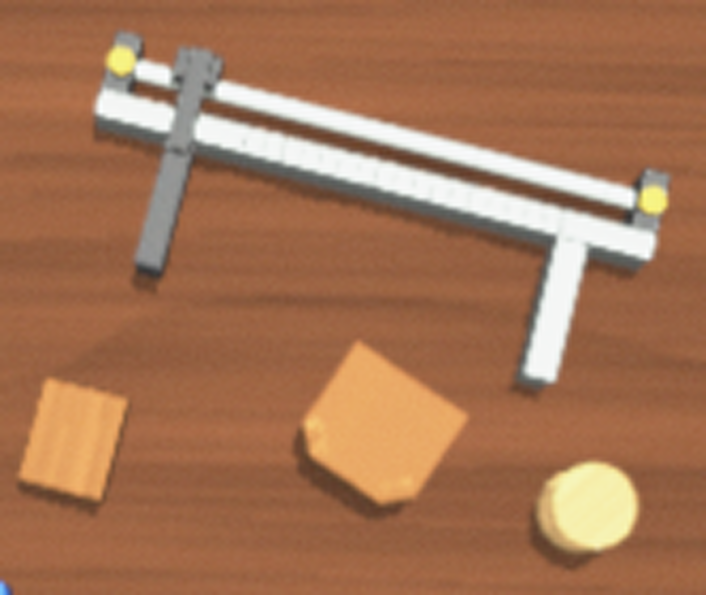

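View pics/crops.png

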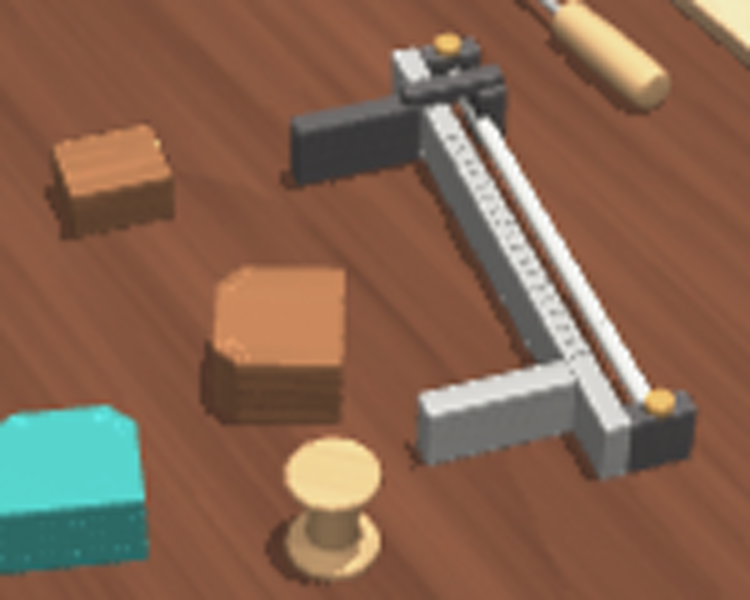

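```bash
cat > h.py <<'E'
import numpy as np,cv2,pickle
from scipy.optimize import least_squares
C={n:pickle.load(open(n+".pkl","rb")) for n in("top","side")}
OFF={"top":(284,160,4.25),"side":(270,190,5)}
def crop(n,u):
    a,b,f=OFF[n];u=np.array(u,float);return (u+.5)/f-.5+np.array([a,b])
def proj(X,n):
    c=C[n];return cv2.projectPoints(np.array(X,float).reshape(-1,3),cv2.Rodrigues(c["R"])[0],c["t"],c["K"],c["dist"])[0].reshape(-1,2)
def W(p,L):
    L=np.atleast_2d(np.array(L,float));c,s=np.cos(p[2]),np.sin(p[2])
    return np.c_[p[0]+c*L[:,0]-s*L[:,1],p[1]+s*L[:,0]+c*L[:,1],L[:,2]]
def fit(obs,p0,cams=("top","side")):
    f=lambda p:np.concatenate([(proj(W(p,[o[0] for o in obs[n]]),n)-crop(n,[o[1] for o in obs[n]])).ravel() for n in cams if n in obs])
    r=least_squares(f,p0,x_scale=[10,10,.1],loss="soft_l1");return r.x,f(r.x)
E
cat > a.py <<'E'
from h import *
jig={"top":[((0,150,35),(97,120)),((14,150,35),(103,88)),((0,-150,35),(648,253)),((14,-150,35),(655,232)),((-75,-100,35),(524,377)),((-75,-116,35),(553,382))],
"side":[((0,-150,35),(603,432)),((14,-150,35),(632,425)),((-75,-116,35),(424,412)),((-75,-100,35),(420,395)),((0,150,35),(397,53))]}
heel={"top":[((31,34,40),(359,342)),((31,-34,40),(467,416)),((-19,-34,40),(416,495)),((-31,-22,40),(385,505)),((-19,34,40),(303,420))],
"side":[((31,34,40),(345,268)),((31,-34,40),(345,366)),((-19,-34,40),(240,362)),((-31,-22,40),(216,338)),((-31,22,40),(213,290)),((-19,34,40),(245,267)),((31,-34,0),(340,422))]}
off={"top":[((22,27,30),(45,379)),((22,-27,30),(128,400)),((-22,-27,30),(100,502)),((-22,27,30),(20,480))]}
P={}
for k,o,p in(("jig",jig,(620,-50,-.2)),("heel",heel,(520,-50,-.5)),("off",off,(520,60,-.2))):
    for cams in (("top",),("side",),("top","side")):
        if cams[0] in o or len(cams)>1:
            P[k],r=fit(o,p,cams);print(k,cams,P[k].round(3),np.abs(r).max().round(2),np.sqrt((r**2).mean()).round(2))
J=P["jig"]
def inj(xy):
    c,s=np.cos(J[2]),np.sin(J[2]);d=np.array(xy)[:2]-J[:2];return np.array([c*d[0]+s*d[1],-s*d[0]+c*d[1]])
for nm,u,z in(("spool",(588,507),50),("jawin",(163,270),39),("jawout",(137,265),39)):
    r=least_squares(lambda q:(proj([q[0],q[1],z],"top")-crop("top",u)).ravel(),[550,-50]);print(nm,r.x.round(1),inj(r.x).round(1))
print("heel in jig",inj(P["heel"]),P["heel"][2]-J[2],"off",inj(P["off"]))
E
python3 a.py
```

```text
jig ('top',) [ 6.37696e+02 -6.72990e+01 -2.32000e-01] 1.37 0.79
jig ('side',) [ 6.40715e+02 -6.98150e+01 -2.52000e-01] 0.81 0.45
jig ('top', 'side') [ 6.38525e+02 -6.81480e+01 -2.36000e-01] 1.84 0.83
heel ('top',) [511.336 -72.984  -0.571] 0.53 0.36
heel ('side',) [513.827 -72.757  -0.569] 1.47 0.67
heel ('top', 'side') [512.454 -73.089  -0.568] 1.78 0.66
off ('top',) [ 5.02576e+02  8.36320e+01 -2.62000e-01] 3.32 2.39
off ('top', 'side') [ 5.02576e+02  8.36320e+01 -2.62000e-01] 3.32 2.39
spool [ 472.8 -177.6] [-135.5 -145.2]
jawin [590.6  39.6] [-71.8  93.6]
jawout [592.9  53. ] [-72.7 107.1]
heel in jig [-121.41171843  -34.31532296] -0.33126921635854206 off [-167.70227693  115.73930794]
```

```bash
cat > d.py <<'E'
import sys,numpy as np
def delta(frm,yaw,to):
    d=np.array(to,float)-frm;c,s=np.cos(yaw),np.sin(yaw)
    return np.round([c*d[0]+s*d[1],s*d[0]-c*d[1],-d[2]],1)
E
python3 -c "
from d import *
y=2.909
print(delta([144.1,608,222],y,[430,250,222]),delta([430,250,222],y,[465,-43,120]))"
```

```text
[-360.7 -282.5   -0. ] [-101.6 -277.   102. ]
```

>>> carry_out(
  motion=[
    [-30, -23.5, 0, 0, 0.83],
    [-30, -23.5, 0, 0, 0.83],
    [-30, -23.5, 0, 0, 0.83],
    [-30, -23.5, 0, 0, 0.83],
    [-30, -23.5, 0, 0, 0.83],
    [-30, -23.5, 0, 0, 0.83],
    [-30, -23.5, 0, 0, 0.83],
    [-30, -23.5, 0, 0, 0.83],
    [-30, -23.5, 0, 0, 0.83],
    [-30, -23.5, 0, 0, 0.83],
    [-30, -23.5, 0, 0, 0.83],
    [-30, -23.5, 0, 0, 0.83],
  ],
)

```text
t: 1.3
eef_pos: [430.1, 249.3, 222.5]
tcp_rot: [-3.142, -0.0, 2.909]
ft_force: [0.9, 0.8, -1.0]
opening: 0.173
grip_force: 0.0
```

>>> carry_out(
  motion=[
    [-12.7, -34.6, 12.7, 0, 0.83],
    [-12.7, -34.6, 12.7, 0, 0.83],
    [-12.7, -34.6, 12.7, 0, 0.83],
    [-12.7, -34.6, 12.7, 0, 0.83],
    [-12.7, -34.6, 12.7, 0, 0.83],
    [-12.7, -34.6, 12.7, 0, 0.83],
    [-12.7, -34.6, 12.7, 0, 0.83],
    [-12.7, -34.6, 12.7, 0, 0.83],
    [0, 0, 0, 6.4, 0.83],
    [0, 0, 0, 6.4, 0.83],
    [0, 0, 0, 6.4, 0.83],
    [0, 0, 0, 0, 0.83],
  ],
)

```text
t: 2.5
eef_pos: [464.3, -42.2, 120.8]
tcp_rot: [-3.142, -0.0, 2.572]
ft_force: [-0.4, -0.4, 0.1]
opening: 0.171
grip_force: 0.0
```

>>> carry_out(
  motion=[
    [0, 0, 26, 0, 0.83],
    [0, 0, 26, 0, 0.83],
    [0, 0, 26, 0, 0.83],
    [0, 0, 26, 0, 0.83],
    [0, 0, 0, 0, 0.83],
    [-4, 0, 0, 0, 0.83],
    [-4, 0, 0, 0, 0.83],
    [-3, 0, 0, 0, 0.83],
    [-3, 0, 0, 0, 0.83],
    [-3, 0, 0, 0, 0.83],
    [-3, 0, 0, 0, 0.83],
    [-3, 0, 0, 0, 0.83],
  ],
)

```text
t: 3.7
eef_pos: [483.8, -54.5, 17.1]
tcp_rot: [3.142, -0.0, 2.574]
ft_force: [-2.2, 0.8, 2.3]
opening: 0.168
grip_force: 1.4
```

```bash
python3 - <<'E'
from cell import env
import cv2
c=env.read_camera("wrist"); cv2.imwrite("pics/w1.png",c["color"][:,:,::-1])
print(env.state()["ft_force"])
E
```

```text
[-0.71031086  0.68842289  0.54623235]
```

View pics/w1.png

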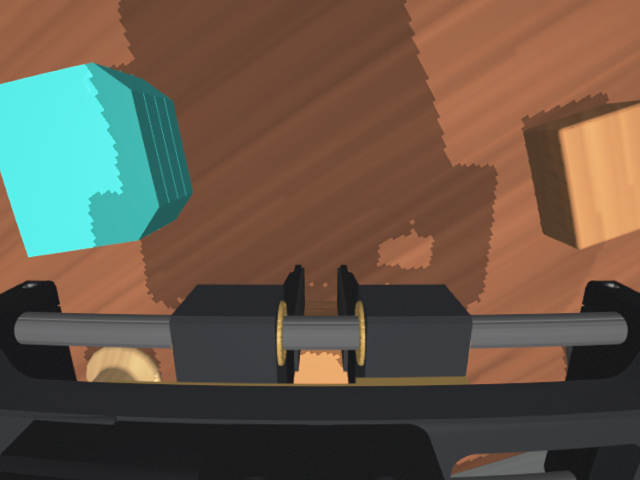

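The wrist view looks backwards. The heel's top edge sits between the fingertips at (320,365), and the spool at (122,363) and turquoise block at (95,160) are untouched. Next I push while turning to fence-square.

>>> carry_out(
  motion=[
    [-3, 0, 0, -0.8, 0.83],
    [-3, 0, 0, -0.8, 0.83],
    [-3, 0, 0, -0.8, 0.83],
    [-3, 0, 0, -0.8, 0.83],
    [-3, 0, 0, -0.8, 0.83],
    [-3, 0, 0, -0.8, 0.83],
    [-3, 0, 0, -0.8, 0.83],
    [-3, 0, 0, -0.8, 0.83],
    [-3, 0, 0, -0.8, 0.83],
    [-3, 0, 0, -0.8, 0.83],
    [-3, 0, 0, -0.8, 0.83],
    [-3, 0, 0, -0.8, 0.83],
  ],
)

```text
t: 4.95
eef_pos: [515.8, -71.5, 17.0]
tcp_rot: [3.141, 0.0, 2.742]
ft_force: [-1.3, 0.3, -0.7]
opening: 0.172
grip_force: 0.5
```

>>> carry_out(
  motion=[
    [-3, 0, 0, -0.8, 0.83],
    [-3, 0, 0, -0.8, 0.83],
    [-3, 0, 0, -0.8, 0.83],
    [-3, 0, 0, -0.8, 0.83],
    [-3, 0, 0, -0.8, 0.83],
    [-3, 0, 0, -0.8, 0.83],
    [-3, 0, 0, -0.8, 0.83],
    [-3, 0, 0, -0.8, 0.83],
    [-2, 0, 0, -0.8, 0.83],
    [-2, 0, 0, -0.8, 0.83],
    [-2, 0, 0, -0.6, 0.83],
    [-2, 0, 0, -0.4, 0.83],
  ],
)

```text
t: 6.15
eef_pos: [545.9, -81.8, 17.0]
tcp_rot: [3.142, -0.0, 2.899]
ft_force: [-1.5, 0.1, -0.1]
opening: 0.169
grip_force: 0.5
```

```bash
python3 - <<'E'
from cell import env
import cv2
c=env.read_camera("top"); i=c["color"][160:300,284:450,::-1]
cv2.imwrite("pics/t2.png",cv2.resize(i,None,fx=4.25,fy=4.25,interpolation=cv2.INTER_CUBIC))
s=env.state();print(s["eef_pos"],s["tcp_rot"],s["ft_force"])
E
```

```text
[546.19609063 -81.86875128  17.04856221] [3.14151456e+00 4.11637502e-04 2.89928379e+00] [-0.36281565 -0.44724096 -0.52221562]
```

View pics/t2.png

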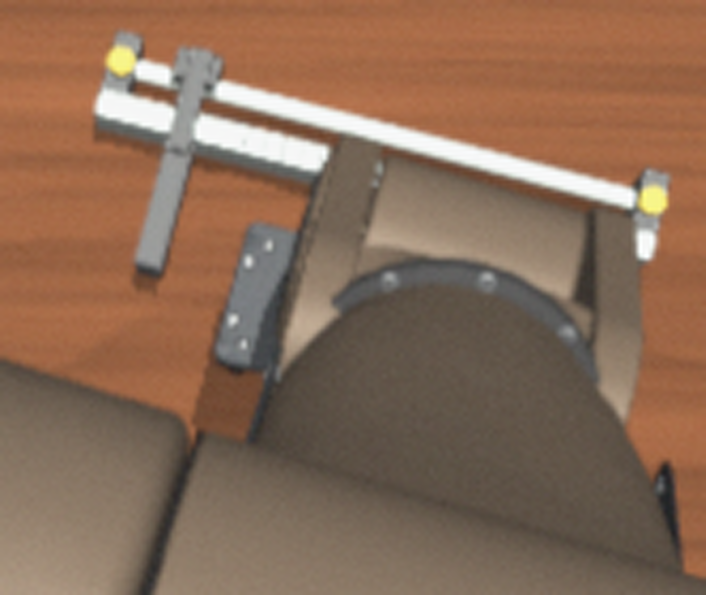

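The arm hides the heel in this picture; the jaw at (165,210) hasn't moved. By pose there is about 14 mm to the fence, so I'll go in slowly and watch the force.

>>> carry_out(
  motion=[
    [-2, 0, 0, -0.3, 0.83],
    [-1, 0, 0, 0, 0.83],
    [-1, 0, 0, 0, 0.83],
    [-1, 0, 0, 0, 0.83],
    [-1, 0, 0, 0, 0.83],
    [-1, 0, 0, 0, 0.83],
    [-1, 0, 0, 0, 0.83],
    [-1, 0, 0, 0, 0.83],
    [-1, 0, 0, 0, 0.83],
    [-1, 0, 0, 0, 0.83],
  ],
)

```text
t: 7.2
eef_pos: [556.5, -84.3, 17.0]
tcp_rot: [3.141, -0.0, 2.904]
ft_force: [-2.1, 0.4, 1.4]
opening: 0.17
grip_force: 1.4
```

>>> carry_out(
  motion=[
    [-1, 0, 0, 0, 0.83],
    [-0.7, 0, 0, 0, 0.83],
    [-0.7, 0, 0, 0, 0.83],
  ],
)

```text
t: 7.5
eef_pos: [558.2, -84.8, 17.0]
tcp_rot: [3.141, -0.001, 2.904]
ft_force: [-8.4, 2.0, 6.8]
opening: 0.172
grip_force: 4.0
```

>>> carry_out(
  motion=[
    [-0.4, 0, 0, 0, 0.83],
    [0, 0, 0, 0, 0.83],
  ],
)

```text
t: 7.7
eef_pos: [558.2, -84.8, 17.0]
tcp_rot: [3.141, -0.002, 2.904]
ft_force: [-7.9, 0.2, 6.2]
opening: 0.167
grip_force: 3.8
```

>>> carry_out(
  motion=[
    [-0.5, 0, 0, 0, 0.83],
    [-0.3, 0, 0, 0, 0.83],
    [0, 0, 0, 0, 0.83],
  ],
)

```text
t: 8.0
eef_pos: [558.2, -84.8, 17.0]
tcp_rot: [3.141, -0.004, 2.904]
ft_force: [-11.2, 1.7, 8.9]
opening: 0.168
grip_force: 5.6
```

>>> carry_out(
  motion=[
    [2, 0, 0, 0, 0.83],
    [4, 0, 0, 0, 0.83],
    [4, 0, 0, 0, 0.83],
    [0, 0, -28, 0, 1],
    [0, 0, -28, 0, 1],
    [0, 0, -28, 0, 1],
    [-8.8, 34, 0, 0, 1],
    [-8.8, 34, 0, 0, 1],
    [-8.8, 34, 0, 0, 1],
    [-8.8, 34, 0, 0, 1],
    [-8.8, 34, 0, 0, 1],
    [0, 0, 0, 0, 1],
  ],
)

```text
t: 9.2
eef_pos: [634.4, 75.3, 100.8]
tcp_rot: [3.141, 0.001, 2.907]
ft_force: [-0.9, -0.5, -0.8]
opening: 0.004
grip_force: 0.0
```

```bash
python3 - <<'E'
from cell import env
import cv2,numpy as np
s=env.state();print(s["eef_pos"],s["tcp_rot"],s["ft_force"],s["opening"])
a=[]
for n,(x,y,w,h,f) in dict(top=(284,160,166,140,3.6),side=(300,190,120,108,4.6667)).items():
    i=env.read_camera(n)["color"][y:y+h,x:x+w,::-1]; a.append(cv2.resize(i,None,fx=f,fy=f,interpolation=cv2.INTER_CUBIC))
cv2.imwrite("pics/t3.png",a[0]);cv2.imwrite("pics/s3.png",a[1])
E
```

```text
[634.36413653  75.29257957 100.84642231] [3.14068475e+00 1.49355959e-03 2.90660746e+00] [-0.85980972 -0.45839479 -0.75000843] 0.004438733380892244
```

View pics/t3.png

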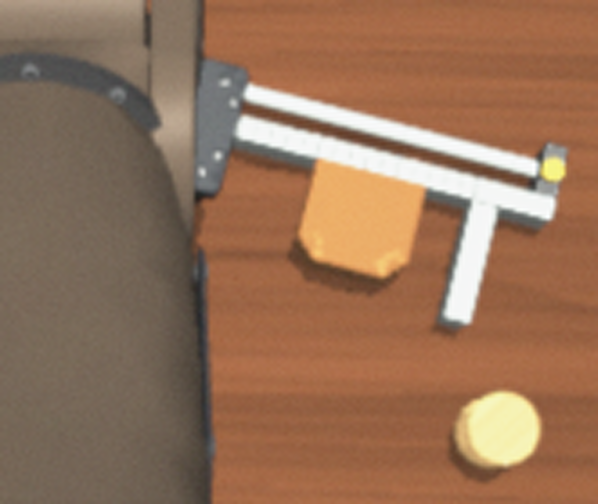

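View pics/s3.png

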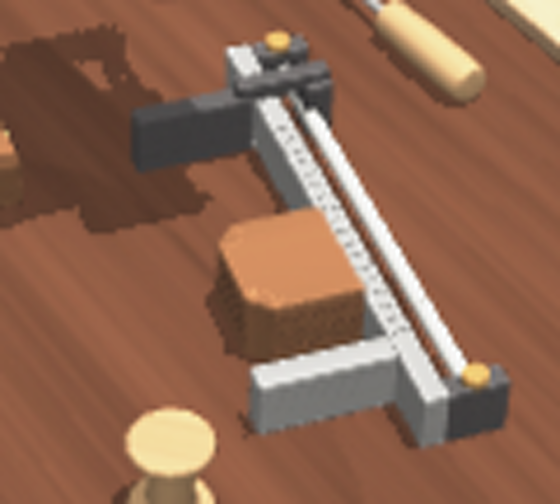

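Top and side views both show the heel flush with the fence: heel at about (362,220) in the top crop, with a gap to the stop at (468,260). The jaw is untouched. Now I lower the closed fingers outside the jaw and push along the tool's -y.

>>> carry_out(
  motion=[
    [2, 0, 27, 0, 1],
    [0, 0, 27, 0, 1],
    [0, 0, 27, 0, 1],
    [0, 0, 0, 0, 1],
    [0, -4, 0, 0, 1],
    [0, -4, 0, 0, 1],
    [0, -3, 0, 0, 1],
    [0, -3, 0, 0, 1],
    [0, -3, 0, 0, 1],
    [0, -3, 0, 0, 1],
    [0, -3, 0, 0, 1],
    [0, -3, 0, 0, 1],
  ],
)

```text
t: 10.5
eef_pos: [625.2, 47.2, 20.3]
tcp_rot: [3.141, 0.001, 2.904]
ft_force: [0.4, 3.4, 3.8]
opening: 0.003
grip_force: 1.8
```

>>> carry_out(
  motion=[
    [0, -4, 0, 0, 1],
    [0, -4, 0, 0, 1],
    [0, -4, 0, 0, 1],
    [0, -4, 0, 0, 1],
    [0, -4, 0, 0, 1],
    [0, -4, 0, 0, 1],
    [0, -4, 0, 0, 1],
    [0, -4, 0, 0, 1],
    [0, -4, 0, 0, 1],
    [0, -4, 0, 0, 1],
    [0, -4, 0, 0, 1],
    [0, -4, 0, 0, 1],
  ],
)

```text
t: 11.7
eef_pos: [613.6, 0.2, 20.0]
tcp_rot: [3.142, 0.0, 2.904]
ft_force: [3.7, 3.4, 2.6]
opening: -0.0
grip_force: 1.7
```

>>> carry_out(
  motion=[
    [0, -3, 0, 0, 1],
    [0, -3, 0, 0, 1],
    [0, -3, 0, 0, 1],
    [0, -3, 0, 0, 1],
    [0, -3, 0, 0, 1],
    [0, -3, 0, 0, 1],
    [0, -3, 0, 0, 1],
    [0, -3, 0, 0, 1],
    [0, -2, 0, 0, 1],
    [0, -2, 0, 0, 1],
    [0, -2, 0, 0, 1],
    [0, -2, 0, 0, 1],
  ],
)

```text
t: 12.9
eef_pos: [606.1, -30.7, 20.0]
tcp_rot: [3.141, -0.0, 2.904]
ft_force: [3.1, 3.1, 2.2]
opening: 0.004
grip_force: 1.7
```

>>> carry_out(
  motion=[
    [0, -2, 0, 0, 1],
    [0, -2, 0, 0, 1],
    [0, -2, 0, 0, 1],
    [0, -2, 0, 0, 1],
    [0, -2, 0, 0, 1],
    [0, -2, 0, 0, 1],
    [0, -2, 0, 0, 1],
    [0, -2, 0, 0, 1],
    [0, -2, 0, 0, 1],
    [0, -2, 0, 0, 1],
    [0, -2, 0, 0, 1],
    [0, -2, 0, 0, 1],
  ],
)

```text
t: 14.1
eef_pos: [600.4, -54.0, 20.0]
tcp_rot: [3.142, -0.0, 2.903]
ft_force: [2.9, 4.5, 1.6]
opening: 0.004
grip_force: 2.4
```

>>> carry_out(
  motion=[
    [0, -1, 0, 0, 1],
    [0, -1, 0, 0, 1],
    [0, -1, 0, 0, 1],
    [0, -1, 0, 0, 1],
    [0, -1, 0, 0, 1],
  ],
)

```text
t: 14.6
eef_pos: [599.3, -58.8, 20.0]
tcp_rot: [3.142, -0.0, 2.904]
ft_force: [2.4, 3.5, 2.5]
opening: 0.007
grip_force: 2.4
```

>>> carry_out(
  motion=[
    [0, -0.8, 0, 0, 1],
    [0, -0.8, 0, 0, 1],
    [0, -0.8, 0, 0, 1],
    [0, -0.8, 0, 0, 1],
  ],
)

```text
t: 15.0
eef_pos: [598.5, -61.9, 20.0]
tcp_rot: [3.142, -0.0, 2.904]
ft_force: [3.2, 3.3, 2.7]
opening: 0.005
grip_force: 2.4
```

>>> carry_out(
  motion=[
    [0, -0.6, 0, 0, 1],
    [0, -0.6, 0, 0, 1],
    [0, -0.6, 0, 0, 1],
  ],
)

```text
t: 15.3
eef_pos: [598.1, -63.7, 20.0]
tcp_rot: [3.141, 0.0, 2.904]
ft_force: [1.7, 4.9, 2.4]
opening: 0.006
grip_force: 2.4
```

>>> carry_out(
  motion=[
    [0, -0.6, 0, 0, 1],
    [0, -0.6, 0, 0, 1],
  ],
)

```text
t: 15.5
eef_pos: [597.8, -64.8, 20.0]
tcp_rot: [3.142, -0.0, 2.904]
ft_force: [2.6, 4.9, 2.3]
opening: 0.004
grip_force: 2.4
```

>>> carry_out(
  motion=[
    [0, -0.6, 0, 0, 1],
    [0, -0.6, 0, 0, 1],
  ],
)

```text
t: 15.7
eef_pos: [597.5, -66.0, 20.0]
tcp_rot: [3.142, 0.0, 2.904]
ft_force: [2.7, 3.7, 1.8]
opening: 0.002
grip_force: 2.4
```

>>> carry_out(
  motion=[
    [0, -0.6, 0, 0, 1],
    [0, -0.4, 0, 0, 1],
  ],
)

```text
t: 15.9
eef_pos: [597.3, -66.9, 20.0]
tcp_rot: [3.141, 0.0, 2.904]
ft_force: [3.0, 4.0, 1.2]
opening: 0.002
grip_force: 2.4
```

>>> carry_out(
  motion=[
    [0, -0.6, 0, 0, 1],
    [0, -0.4, 0, 0, 1],
  ],
)

```text
t: 16.1
eef_pos: [597.0, -67.9, 20.0]
tcp_rot: [3.141, -0.0, 2.903]
ft_force: [1.6, 3.9, 2.5]
opening: 0.004
grip_force: 2.4
```

>>> carry_out(
  motion=[
    [0, -0.6, 0, 0, 1],
    [0, -0.4, 0, 0, 1],
  ],
)

```text
t: 16.3
eef_pos: [596.9, -68.4, 20.0]
tcp_rot: [3.141, 0.0, 2.903]
ft_force: [4.2, 10.0, 2.4]
opening: 0.006
grip_force: 5.7
```

Force is rising, so the heel has met the stop. I'll press a little more, then back off, lift and look.

>>> carry_out(
  motion=[
    [0, -0.5, 0, 0, 1],
    [0, 0, 0, 0, 1],
  ],
)

```text
t: 16.5
eef_pos: [596.9, -68.4, 20.0]
tcp_rot: [3.141, 0.0, 2.903]
ft_force: [5.5, 11.9, 2.5]
opening: 0.004
grip_force: 6.3
```

>>> carry_out(
  motion=[
    [0, 2, 0, 0, 1],
    [0, 5, 0, 0, 1],
    [0, 8, 0, 0, 1],
    [0, 0, -30, 0, 1],
    [0, 0, -40, 0, 1],
    [0, 0, -40, 0, 1],
    [0, 40, 0, 0, 1],
    [0, 40, 0, 0, 1],
    [0, 40, 0, 0, 1],
    [0, 40, 0, 0, 1],
    [0, 20, 0, 0, 1],
    [0, 0, 0, 0, 1],
  ],
)

```text
t: 17.7
eef_pos: [642.6, 122.6, 129.6]
tcp_rot: [-3.141, -0.0, 2.907]
ft_force: [0.1, -1.0, -0.8]
opening: 0.003
grip_force: 0.0
```

```bash
python3 - <<'E'
from cell import env
import cv2,numpy as np
a=[]
for n,(x,y,w,h,f) in dict(top=(330,160,120,120,3.33),side=(320,190,100,100,4)).items():
    i=env.read_camera(n)["color"][y:y+h,x:x+w,::-1]; a.append(cv2.resize(cv2.resize(i,None,fx=f,fy=f,interpolation=cv2.INTER_CUBIC),(400,400)))
cv2.imwrite("pics/f4.png",np.hstack(a))
print(env.state()["ft_force"],env.state()["t"])
E
```

```text
[-0.57324401 -0.25958929 -1.33535777] 17.8
```

View pics/f4.png

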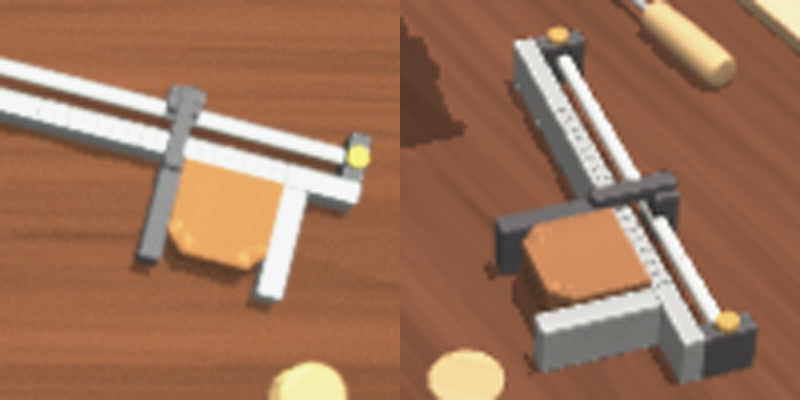

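The heel is between the jaw at (165,200) and the stop at (280,240) and looks flush. I'll give its back one gentle seating push to confirm contact with the fence.

>>> carry_out(
  motion=[
    [6.8, -31.7, 0, 0, 1],
    [6.8, -31.7, 0, 0, 1],
    [6.8, -31.7, 0, 0, 1],
    [6.8, -31.7, 0, 0, 1],
    [6.8, -31.7, 0, 0, 1],
    [6.8, -31.7, 0, 0, 1],
    [6.8, -31.7, 0, 0, 1],
    [6.8, -31.7, 0, 0, 1],
    [0, 0, 37, 0, 1],
    [0, 0, 37, 0, 1],
    [0, 0, 37, 0, 1],
    [0, 0, 0, 0, 1],
  ],
)

```text
t: 19.0
eef_pos: [527.4, -114.1, 15.7]
tcp_rot: [3.141, -0.007, 2.901]
ft_force: [-0.4, 0.1, 1.4]
opening: 0.002
grip_force: 0.0
```

>>> carry_out(
  motion=[
    [-4, 0, 0, 0, 1],
    [-4, 0, 0, 0, 1],
    [-4, 0, 0, 0, 1],
    [-2, 0, 0, 0, 1],
    [-2, 0, 0, 0, 1],
    [-1, 0, 0, 0, 1],
    [-1, 0, 0, 0, 1],
    [0, 0, 0, 0, 1],
  ],
)

```text
t: 19.8
eef_pos: [547.6, -117.7, 19.0]
tcp_rot: [3.141, 0.0, 2.904]
ft_force: [0.4, 0.2, 0.2]
opening: 0.003
grip_force: 0.0
```

>>> carry_out(
  motion=[
    [-1, 0, 0, 0, 1],
    [-0.7, 0, 0, 0, 1],
    [0, 0, 0, 0, 1],
  ],
)

```text
t: 20.1
eef_pos: [549.2, -118.1, 19.0]
tcp_rot: [3.142, 0.0, 2.904]
ft_force: [0.3, 0.4, -0.3]
opening: 0.006
grip_force: 0.0
```

>>> carry_out(
  motion=[
    [-0.7, 0, 0, 0, 1],
    [-0.5, 0, 0, 0, 1],
    [0, 0, 0, 0, 1],
  ],
)

```text
t: 20.4
eef_pos: [550.0, -118.3, 19.0]
tcp_rot: [3.141, -0.001, 2.904]
ft_force: [-2.0, -0.6, 1.4]
opening: 0.005
grip_force: 1.1
```

>>> carry_out(
  motion=[
    [-0.6, 0, 0, 0, 1],
    [-0.5, 0, 0, 0, 1],
    [0, 0, 0, 0, 1],
  ],
)

```text
t: 20.7
eef_pos: [550.0, -118.3, 19.0]
tcp_rot: [3.141, -0.003, 2.904]
ft_force: [-8.0, 0.4, 5.4]
opening: 0.006
grip_force: 4.0
```

>>> carry_out(
  motion=[
    [3, 0, 0, 0, 1],
    [6, 0, 0, 0, 1],
    [10, 0, 0, 0, 1],
    [0, 0, -30, 0, 1],
    [0, 0, -40, 0, 1],
    [0, 0, -40, 0, 1],
    [0, 0, 0, 0, 1],
    [0, 0, 0, 0, 1],
  ],
)

```text
t: 21.5
eef_pos: [532.6, -114.1, 129.5]
tcp_rot: [-3.142, 0.002, 2.904]
ft_force: [-0.1, -0.4, -1.0]
opening: 0.007
grip_force: 0.0
```

```bash
python3 -c "
from cell import env
s=env.state();print(s['ft_force'],s['eef_pos'],s['t']);print(env.job_done())"
```

```text
[-0.06752071 -0.37615866 -1.04645466] [ 532.64407354 -114.07595247  129.51293875] 21.5
the job is handed in; nothing more can be done
None
```

The heel block is flush against the fence and trapped between the jaw and the end stop, confirmed by contact force and pictures; I handed the job in at 21.5 s with the arm clear, and no verdict came back.

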